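# Move the rock sample's carrier plate from the loading block to the microscope stage

### The arm

A 7-joint arm with a two-finger parallel gripper is mounted at the origin on the work surface. World frame = base frame: x ahead of the robot, y to its left, z up, the work surface at z = 0. Lengths are in mm, angles in rad, forces in N, time in s.
With the tool pointing down it reaches from about 400 to 850 mm from the base axis. Payload 4.5 kg.
Tool frame: the origin (TCP) lies where the fingers leave the gripper's body, on its centre line; the fingertips stand 64 mm ahead of it and the grasp point (between the pads) lies 45 mm ahead of it; z points along the fingers, y is the direction in which the jaws open and shut (so a half turn about z gives the same grasp; the last joint's range is limited). The gripper opens to 88 mm and grips with 3 to 60 N. Pads are 18 mm wide; open, the fingers measure 123 mm over their backs; the gripper's body (75 mm by 187 mm) begins 45 mm behind the grasp point.
Start: joints at [1.325, 0.689, -0.195, 1.565, 0.157, 0.902, -0.215], TCP at [172.629, -600.705, 302.743] pointing down, gripper open.
Joint ranges: [-3.01, 3.01], [-0.46, 2.08], [-1.47, 1.51], [0.13, 2.56], [-1, 4.14], [0.04, 2.09], [-2.66, 2.66]. Speed limits (rad/s): [2.57, 2.57, 3.14, 3.14, 3.14, 3.14, 3.14].

### API

Orientations are given as a 3x3 rotation matrix whose columns are the frame's x, y, z axes.
In Python, from rig import manip gives the robot as it stands.
- The arm moves only by the tool step_arm, never from a script. Its argument "series" is a list of rows, each a list of 6 numbers: the shift along the tool's x, y, z in cm, then the turn, a rotation vector about the tool's x, y, z in degrees. In form: [[tx, ty, tz, wx, wy, wz], ...]. A call has 1 to 20 rows; each row shifts and turns the pose as measured when the row begins, along the tool's axes as they then stand; what a row does not reach is not made up. A row lasts 1/8 s, in which the tool goes at most 62.5 mm and 10.7 degrees, less where a joint would pass 70% of its speed; a pose out of reach is approached as far as the arm can. A call is refused whole if a number of a shift passes 6.25 or a number of a turn 10.7, either way. A call with a gripper value outside its range is refused whole. "fingers" is the gripper's target within -1 to 1 (shut at 1, half-way at 0, fully open at -1), set as the call begins (left out, the last holds). The fingers move at their own pace and stop on an object; the grip force is fixed at half the most. Time passes only in rows, so rows that do not move let the fingers close. It gives the time, the measured TCP pose, the force and the opening at its end, in the units of the state.
- manip.read_state(): the state, without advancing time (a new reading comes with each control period).
- manip.camera(name): name is "scene" or "top"; returns (picture, depth): 420x560x3 uint8, red, green, blue; 420x560 float32, mm along the optical axis (not along the pixel's ray), 0 where there is no reading.
- manip.get_calibration(name): a dict with "camera_matrix" (3x3 intrinsics, pixels), "dist" ([k1, k2, p1, p2, k3] as OpenCV has them; the pictures are not rectified), "rvec" (rotation vector, rad) and "tvec" (3), from world to camera coordinates, as OpenCV has them. Camera axes: x right, y down, z forward; pixel columns grow to the right and rows downward; lengths in mm; the calibration is good to about 2 mm. A picture is of the moment at which its call begins. get_calibration takes no time and is no camera call.
- manip.sign_off(): hands the job in, once; it reports no verdict.
The state is a dict: "time_s": time; "qpos": joint angles; "joint_velocities": joint speeds; "tau": joint torques, N m; "position": TCP position; "ee_rot": TCP orientation; "force": force on the tool from outside, world axes, zero at the start; "ft_torque": the same for the moment, N m; "gripper_width": finger opening in mm.
Only numpy, scipy, OpenCV 4.12 (cv2) and the standard library are available. Lean on these libraries where they do the work, as an engineer would, in place of code of your own. Each camera call takes 0.05 s, during which the arm holds its last target.

### The job

The rock chip is clamped in the small vise on its carrier plate, which is parked on the loading block: tilt the plate's front edge up over the low ledge, draw its back edge out from under the retaining lip without forcing it against the lip, and lift it clear. Then lower it onto the microscope stage so that both dowel pins enter its two holes, keeping hold until it is down on the pins. Leave it flat and fully home on the stage, let go, and disturb nothing else on the bench.

Things in the scene. Friction and masses are not known exactly. Their poses are not given: they have to be found in the camera images.
- carrier: The carrier, loose, 0.4 to 0.65 kg: bare aluminium plate 84 (x) by 130 (y) by 8 mm thick, a dark vise fixed on its middle with a brown rock chip in it. Origin: centre of the plate's underside, z up, y along its length; centre of mass near the z axis. It is parked flat in the loading block, axes along the block's. It may be fitted to the stage either way round.
- vise (a point): On the carrier's vise, 28 mm above the plate's underside, on its z axis; carrier axes. The vise is 36 mm wide in x with flat parallel sides, from the plate's top to 48 mm above its underside, y -39 to 39 mm: grip it across x at the middle. The rock, 25 mm across, stands up to 61 mm above the underside.
- hole_a (a point): Centre of the carrier's dowel hole at y = +54 mm, x = 0, in the plane of the plate's underside; carrier axes. Straight through, 9.5 mm in diameter, mouths chamfered 1.5 mm.
- hole_b (a point): Centre of the other, equal dowel hole, at y = -54 mm, in the plane of the plate's underside; carrier axes.
- loading_block: The loading block, fixed: grey-blue base 112 by 168 mm, its floor 12 mm above the bench, holding the carrier. Origin: on the bench under the middle of the parked plate; z up; +x points to the lip side (roughly away from the robot), -x is the front. The plate can be neither slid out flat nor lifted straight up. Side stops 5 mm high at y = +-67.5 mm, x -25 to 25.
- lip: Bright steel retaining lip, fixed on the block's back wall; block axes. Origin: middle of its lower front edge, 25 mm above the bench, 33 mm to +x of the block's origin. It runs back to block x = 58, is 5 mm thick, 150 mm long, and covers the plate's back 9 mm with 5 mm of air above it; a wall at x = 44 stops the plate's back edge (at about 42).
- ledge (a point): Middle of the top of the front ledge, 17 mm above the bench (5 mm above the block's floor), block axes, at block x -52 to -45 mm; the plate's front edge (about -42) is behind it. Keeping the back edge low, tilt the plate 8 degrees about y to raise its front edge some 12 mm, move it 20 to 25 mm to -x, then lift.
- stage (a point): Centre of the microscope stage's flat dark top, 110 (x) by 156 mm (y), 70 mm above the bench; z up, y along the line of the pins, +x to the pole. The carrier belongs here: its origin on this point, its y along this y (either way round). The cream microscope is fixed; its foot, 24 mm high, spans x -75 to 220, y -90 to 90 mm.
- pin_a (a point): Tip of the stage's dowel pin at y = +54 mm from the stage's centre: bright steel, 8 mm in diameter, 14 mm high above the stage, the top 5 mm tapered down to 3 mm across.
- pin_b (a point): Tip of the other, equal dowel pin, at y = -54 mm from the stage's centre.
- pole_top (a point): Top of the microscope's upright pole, 380 mm above the bench, 29 mm thick, 170 mm to +x of the stage's centre. The microscope's head (up to 0.45 m high, 0.1 m wide) is swung aside on it, to x +255, y -147 mm from the stage's centre, clear of the stage.
- hex_key: Bystander: dark L-shaped hex key, 70 by 24 mm, 6 mm thick, lying beside the loading block. Origin: under the middle of its long leg.
- tweezers: Bystander: steel tweezers 125 mm long, 6 mm high, lying near the robot. Origin: underside, at mid-length.
- jar: Bystander: glass jar with a white lid, 80 mm in diameter, 100 mm high. Origin: centre of its underside.
- slide_box: Bystander: closed blue box for slides, 79 by 99 by 30 mm. Origin: centre of its underside.
- petri_dish: Bystander: flat glass dish, 90 mm in diameter, 15 mm high. Origin: centre of its underside.
- specimen_tray: Bystander: open cardboard tray 70 by 100 by 22 mm with a pebble in it. Origin: centre of its underside.
Things that resemble listed ones, but are neither listed nor needed, are in the scene too. What is shaped like the carrier but red or yellow is not meant.

How it is judged (in metres and radians):
On the way, in this order (a step that is already met when the one before it is completed fails the run):
1. the carrier, held in the gripper, is out from under the lip and off the loading block, at least 25 mm above its floor (z of carrier in the frame of loading_block above 0.037 m and contact force between the fingers and carrier above 1 N and contact force between carrier and loading_block below 0.5 N), for 0.1 s.
2. the carrier, still held, is on both pins, its underside less than 8 mm above the stage (z of carrier in the frame of stage below 0.008 m and horizontal distance between carrier and stage below 0.005 m and angle between the y axis of carrier and the y axis of stage, either way round below 0.05 rad and contact force between the fingers and carrier above 1 N), for 0.1 s.
At the end, for the whole second after the job is handed in: The carrier lies flat on the microscope stage (tilt under 0.02 rad), its underside within 2 mm of the stage's top, centred on the stage within 3 mm and in line with the pins within 0.035 rad (either way round), which it can only be with both pins in its holes; it is released and at rest (z of carrier in the frame of stage between -0.003 and 0.002 m and horizontal distance between carrier and stage below 0.003 m and angle between the y axis of carrier and the y axis of stage, either way round below 0.035 rad and angle between carrier's own z axis and vertical below 0.02 rad and linear speed of carrier below 0.01 m/s); the robot touches nothing.
It fails at once if the hex key, tweezers, jar, slide box, petri dish or specimen tray is moved by more than 20 mm (distance of any of hex_key, tweezers, jar, slide_box, petri_dish, specimen_tray from where it was at the start of the episode above 0.02 m).
It fails at once if the carrier is forced against the retaining lip with over 40 N (contact force between carrier and lip above 40 N).
It also fails if it takes over 43 s, if anything falls off the work surface, if the arm or the gripper's body presses on something with over 40 N, if the wrist force passes 120 N, or if a joint passes its speed limit or range.

## Working session

There is one attempt and no reset: what is moved stays moved. The work goes in short steps, Python scripts to look and compute and a tool call to move; the robot and the scene stay as the last step left them, time stands still between calls to the robot, and variables do not carry over. Pictures are saved under pics/ and viewed, and the job is handed in when it is done.

Besides the shell and the picture viewer there is one more tool, called after "Call:" as name(argument=value, ...) on one line, values as JSON. step_arm: Moves the arm, as the interface text tells. Its arguments: {"type":"object","properties":{"series":{"type":"array"},"fingers":{"type":"number"}},"required":["series"]}

```bash
mkdir -p pics; ls; cat > h.py <<'E'
import numpy as np, cv2
from rig import manip
def cal(n):
    c=manip.get_calibration(n);K=np.array(c["camera_matrix"],float);d=np.array(c["dist"],float)
    R=cv2.Rodrigues(np.array(c["rvec"],float))[0];t=np.array(c["tvec"],float).ravel();return K,d,R,t
def ray(n,uv):
    K,d,R,t=cal(n);p=cv2.undistortPoints(np.array(uv,float).reshape(-1,1,2),K,d).reshape(-1,2)
    D=np.c_[p,np.ones(len(p))]@R; return -R.T@t,D
def onplane(n,uv,z):
    o,D=ray(n,uv);s=(z-o[2])/D[:,2];return o+D*s[:,None]
def proj(n,P):
    K,d,R,t=cal(n);return cv2.projectPoints(np.array(P,float).reshape(-1,1,3),cv2.Rodrigues(R)[0],t,K,d)[0].reshape(-1,2)
def depthpts(n,dep):
    h,w=dep.shape;u,v=np.meshgrid(np.arange(w),np.arange(h));K,d,R,t=cal(n)
    p=cv2.undistortPoints(np.stack([u,v],-1).reshape(-1,1,2).astype(float),K,d).reshape(-1,2)
    C=np.c_[p,np.ones(len(p))]*dep.reshape(-1,1);return ((C-t)@R).reshape(h,w,3)
def snap(n,tag):
    im,dep=manip.camera(n);cv2.imwrite(f"pics/{tag}.png",im[:,:,::-1]);np.savez(f"{tag}.npz",im=im,dep=dep);return im,dep
E
python3 - <<'E'
from h import *
np.set_printoptions(precision=3,suppress=True)
for n in("scene","top"):
    snap(n,n+"0");K,d,R,t=cal(n);print(n,K.tolist(),d,"cam",-R.T@t);print(R)
s=manip.read_state();print(s)
E
```

```text
pics
scene [[448.1521572772357, 0.0, 277.5803714626321], [0.0, 448.1521572772357, 208.7521027758681], [0.0, 0.0, 1.0]] [-0.021  0.     0.     0.     0.   ] cam [1056.48   701.94  1179.516]
[[-0.785  0.619 -0.018]
 [ 0.474  0.582 -0.661]
 [-0.398 -0.527 -0.75 ]]
top [[443.5333367651172, 0.0, 286.0542782301775], [0.0, 443.5333367651172, 205.947248542746], [0.0, 0.0, 1.0]] [-0.102  0.     0.     0.     0.   ] cam [ 264.63    41.312 1701.09 ]
[[-0.029 -1.    -0.004]
 [-0.981  0.029 -0.189]
 [ 0.189 -0.002 -0.982]]
{'time_s': 0.1, 'qpos': array([ 1.325,  0.69 , -0.194,  1.566,  0.157,  0.903, -0.215]), 'joint_velocities': array([ 0.   , -0.001,  0.   , -0.002, -0.   , -0.001,  0.001]), 'tau': array([ -0.004, -52.851,  -1.271, -15.384,  -0.052,   0.002,   0.   ]), 'position': array([ 172.406, -600.275,  301.982]), 'ee_rot': array([[ 0.961,  0.276, -0.001],
       [ 0.276, -0.961,  0.002],
       [-0.   , -0.002, -1.   ]]), 'force': array([-0.751,  0.252, -0.247]), 'ft_torque': array([ 0.042, -0.01 , -0.037]), 'gripper_width': 88.13651080703983}
```

View pics/scene0.png

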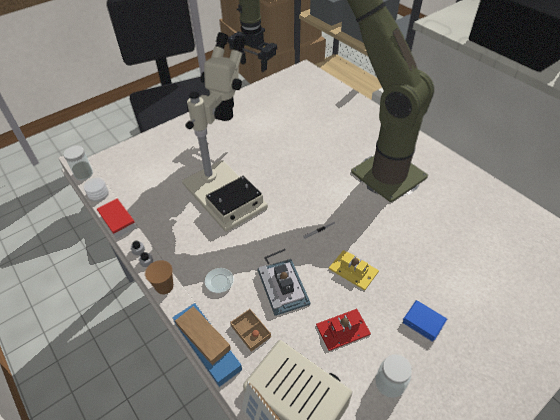

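View pics/top0.png

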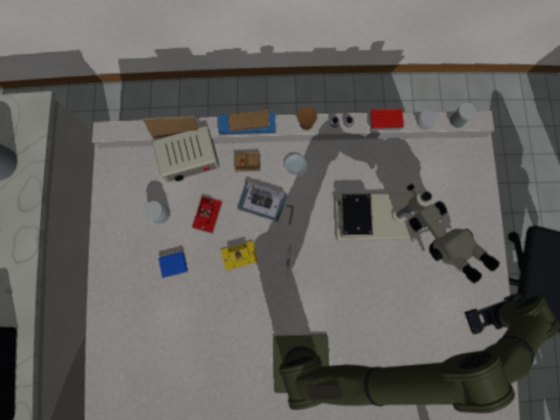

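The carrier candidates in the top view are grey in the blue-grey block (263,200), red (207,213) and yellow (240,255). In the scene view they are at (283,283), (343,328) and (354,268). By the description it is the grey one. The stage is the dark top at (357,215) in top and (234,196) in scene. I'll check close crops.

```bash
python3 - <<'E'
import cv2
def c(f,x0,y0,w,h,s,o): 
    i=cv2.imread(f"pics/{f}.png")[y0:y0+h,x0:x0+w];cv2.imwrite(f"pics/{o}.png",cv2.resize(i,None,fx=s,fy=s,interpolation=cv2.INTER_CUBIC))
c("scene0",240,240,90,80,7,"c1");c("top0",228,170,75,60,8,"c2")
c("scene0",175,160,110,80,7,"c3");c("top0",325,180,100,70,7,"c4")
E
```

```text
(no output)
```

View pics/c1.png

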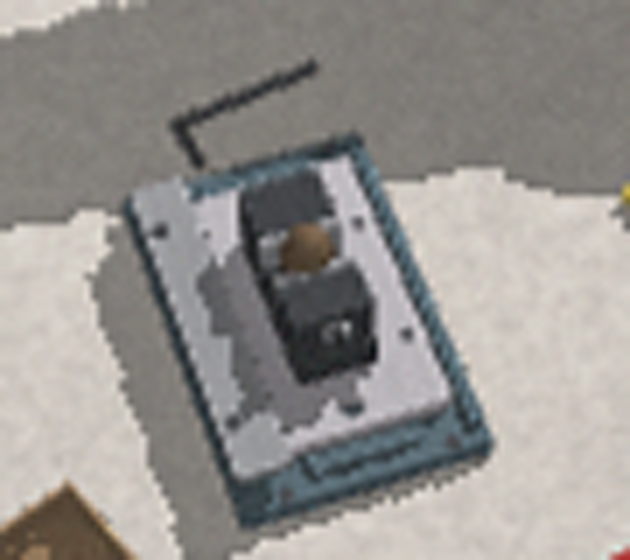

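View pics/c2.png

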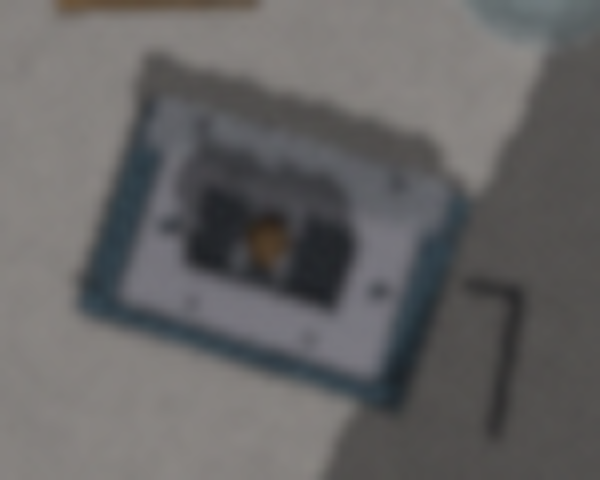

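View pics/c3.png

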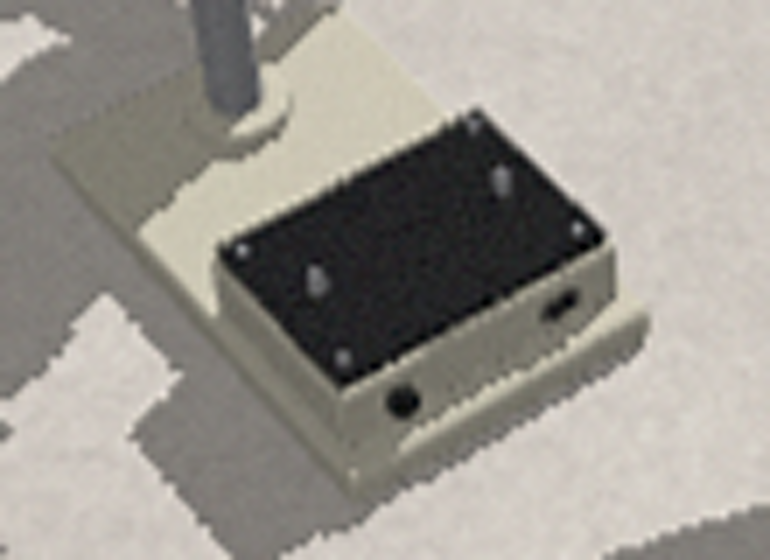

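View pics/c4.png

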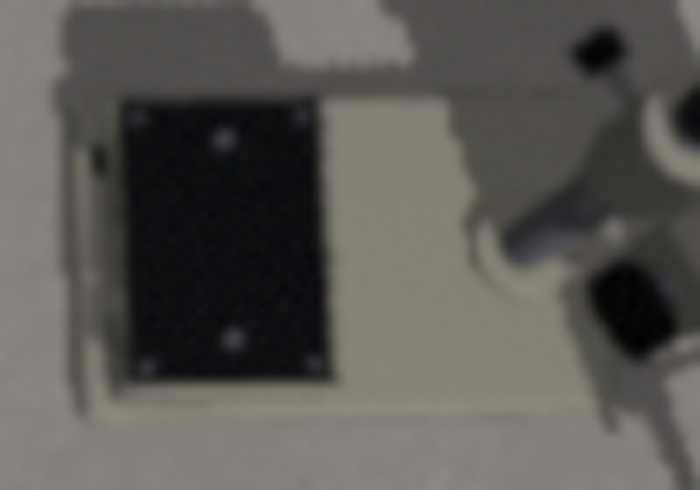

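```bash
python3 - <<'E'
from h import *
np.set_printoptions(precision=1,suppress=True)
def blob(n,u,v,r,sign):
    im=np.load(n+"0.npz")["im"].astype(float).mean(2);u0,v0=int(round(u)),int(round(v))
    p=im[v0-r:v0+r+1,u0-r:u0+r+1]*sign;w=np.clip(p-np.median(p)-0.3*(p.max()-np.median(p)),0,None)
    yy,xx=np.mgrid[v0-r:v0+r+1,u0-r:u0+r+1];return [(w*xx).sum()/w.sum(),(w*yy).sum()/w.sum()]
# pins
a=[blob("top",325+223/7-.5,180+138/7-.5,3,1),blob("top",325+233/7-.5,180+338/7-.5,3,1)]
print("top pins",np.array(a),onplane("top",a,82))
b=[blob("scene",175+317/7-.5,160+280/7-.5,3,1),blob("scene",175+502/7-.5,160+182/7-.5,3,1)]
P=onplane("scene",b,79);print("scene pins",np.array(b),P)
# stage outline
for n,(x0,y0,x1,y1) in {"top":(335,188,378,238),"scene":(200,170,268,220)}.items():
    im=np.load(n+"0.npz")["im"];m=np.zeros(im.shape[:2],np.uint8);m[y0:y1,x0:x1]=(im[y0:y1,x0:x1].max(2)<45)
    m=cv2.morphologyEx(m,cv2.MORPH_CLOSE,np.ones((5,5)))
    c=max(cv2.findContours(m,0,2)[0],key=cv2.contourArea).reshape(-1,2)
    W=onplane(n,c,70)[:,:2].astype(np.float32);r=cv2.minAreaRect(W);print(n,"stage rect",r)
# holes top
h=[blob("top",228+172/8-.5,170+225/8-.5,2,-1),blob("top",228+378/8-.5,170+290/8-.5,2,-1)]
H=onplane("top",h,20);print("holes top",np.array(h),H,np.linalg.norm(H[0]-H[1]),H.mean(0))
h2=[blob("scene",240+352/7-.5,240+405/7-.5,2,-1)];print("scene hole",np.array(h2),onplane("scene",h2,20))
print("expected in scene",proj("scene",H))
# depth check
for n in("top","scene"):
    z=np.load(n+"0.npz");D=depthpts(n,z["dep"])
    if n=="top":
        for uv in ((263,200),(357,215),(290,225),(245,195),(270,190),(300,250)): print(n,uv,D[uv[1],uv[0]])
    else:
        for uv in ((283,283),(234,196),(284,275),(300,300),(265,275)): print(n,uv,D[uv[1],uv[0]])
E
```

```text
top pins [[356.6 199.4]
 [357.9 228. ]] [[ 593.9 -225.5   82. ]
 [ 486.4 -224.3   82. ]]
scene pins [[219.7 199.5]
 [246.2 185.1]] [[ 597.1 -226.    79. ]
 [ 489.  -224.4   79. ]]
top stage rect ((543.3380737304688, -218.05484008789062), (116.53739166259766, 149.70761108398438), 89.15762329101562)
scene stage rect ((545.4242553710938, -210.83860778808594), (132.8388671875, 153.2778778076172), 88.43558502197266)
holes top [[250.5 198.3]
 [275.5 206.3]] [[623.4 175.1  20. ]
 [589.   79.3  20. ]] 101.83005471434375 [606.2 127.2  20. ]
scene hole [[290. 298.]] [[628.8 184.1  20. ]]
expected in scene [[289.5 294.9]
 [278.5 267.6]]
top (263, 200) [605.3 124.5  66.8]
top (357, 215) [ 537.9 -226.5   64.8]
top (290, 225) [517.6  25.2  -2.5]
top (245, 195) [638.1 196.9  15.3]
top (270, 190) [651.6  98.6  30.4]
top (300, 250) [419.3 -10.2  -1. ]
scene (283, 283) [629.9 153.5  65.1]
scene (234, 196) [ 546.  -217.5   68.6]
scene (284, 275) [612.3 136.2  69.4]
scene (300, 300) [607.9 205.1  14.1]
scene (265, 275) [642.2  81.4  32.5]
```

```bash
python3 - <<'E'
import cv2,numpy as np
def c(f,x0,y0,w,h,s,o,g=1.0,step=5):
    i=cv2.imread(f"pics/{f}.png")[y0:y0+h,x0:x0+w].astype(float);i=np.clip(i*g,0,255).astype(np.uint8)
    i=cv2.resize(i,None,fx=s,fy=s,interpolation=cv2.INTER_LINEAR)
    for k in range(0,w,step):
        cv2.line(i,(int((k+.5)*s),0),(int((k+.5)*s),4),(0,0,255),1); cv2.putText(i,str(x0+k),(int((k+.5)*s)-8,14),0,.35,(0,0,255),1)
    for k in range(0,h,step): cv2.line(i,(0,int((k+.5)*s)),(4,int((k+.5)*s)),(0,0,255),1);cv2.putText(i,str(y0+k),(5,int((k+.5)*s)+4),0,.35,(0,0,255),1)
    cv2.imwrite(f"pics/{o}.png",i)
c("scene0",252,255,62,64,9,"d1");c("top0",234,177,58,48,13,"d2",1.6)
E
```

```text
(no output)
```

View pics/d1.png

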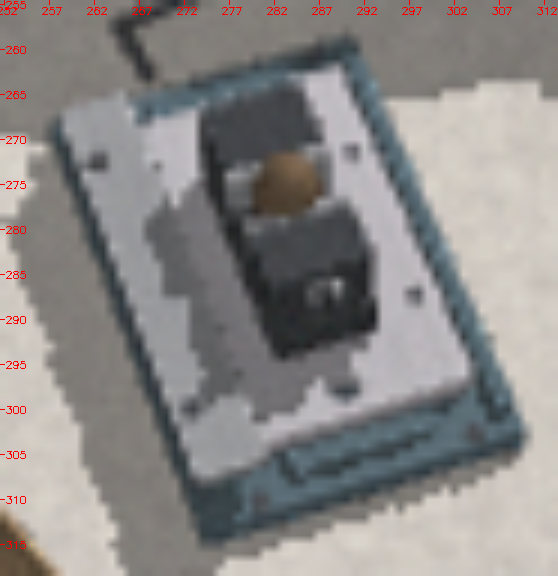

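View pics/d2.png

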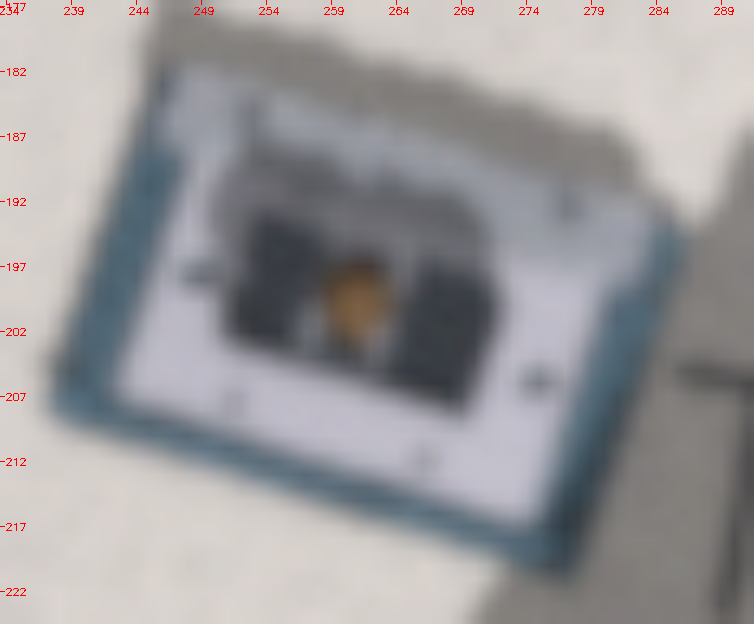

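```bash
python3 - <<'E'
from h import *
from scipy.optimize import least_squares
np.set_printoptions(precision=1,suppress=True)
# (cam, uv, body xyz above block floor+12)
f=lambda x,y,s,x0,y0:(x0+x/s-.5,y0+y/s-.5)
T=lambda x,y:f(x,y,13,234,177); S=lambda x,y:f(x,y,9,252,255)
obs=[("top",T(200,275),(0,54,20)),("top",T(540,382),(0,-54,20)),("top",T(118,400),(-42,65,20)),("top",T(540,533),(-42,-65,20)),
("top",T(222,345),(-18,39,20)),("top",T(468,422),(-18,-39,20)),
("scene",S(345,385),(0,54,20)),("scene",S(345,65),(-42,-65,20)),("scene",S(475,373),(-42,65,20)),
("scene",S(285,358),(18,39,20)),("scene",S(378,325),(-18,39,20)),
("top",T(165,65),(58,75,30)),("top",T(680,225),(58,-75,30)),("top",T(55,410),(None,)*3)][:-1]
for n,uv,b in obs: print(n,np.array(uv),b,onplane(n,[uv],b[2])[0])
def R(p,b): c,s=np.cos(p[2]),np.sin(p[2]);return [p[0]+c*b[0]-s*b[1],p[1]+s*b[0]+c*b[1],b[2]]
for sel in (("top",),("scene",),("top","scene")):
    O=[o for o in obs if o[0] in sel]
    fun=lambda p:np.concatenate([onplane(n,[uv],b[2])[0][:2]-np.array(R(p,b))[:2] for n,uv,b in O])
    r=least_squares(fun,[606,127,-0.3],loss='soft_l1',f_scale=3);print(sel,r.x[:2],np.degrees(r.x[2]));print(fun(r.x).reshape(-1,2).T)
s=manip.read_state()
p=np.array(s["position"]);print("finger proj",proj("top",[p]),proj("scene",[p]))
E
```

```text
top [248.9 197.7] (0, 54, 20) [626.  181.5  20. ]
top [275.  205.9] (0, -54, 20) [590.5  80.9  20. ]
top [242.6 207.3] (-42, 65, 20) [588.8 206.4  20. ]
top [275.  217.5] (-42, -65, 20) [545.1  82.   20. ]
top [250.6 203. ] (-18, 39, 20) [604.5 175.2  20. ]
top [269.5 209. ] (-18, -39, 20) [579.1 102.5  20. ]
scene [289.8 297.3] (0, 54, 20) [627.6 182.   20. ]
scene [289.8 261.7] (-42, -65, 20) [547.7  84.3  20. ]
scene [304.3 295.9] (-42, 65, 20) [591.7 205.2  20. ]
scene [283.2 294.3] (18, 39, 20) [636.5 161.8  20. ]
scene [293.5 290.6] (-18, 39, 20) [604.8 171.4  20. ]
top [246.2 181.5] (58, 75, 30) [688.3 190.4  30. ]
top [285.8 193.8] (58, -75, 30) [634.8  38.   30. ]
('top',) [607.7 131.6] -19.43312876381642
[[ 0.4  0.8 -0.9 -1.4  0.8  1.3  1.  -2.7]
 [-1.   0.2 -0.4 -2.2  0.9  1.8  7.4 -3.6]]
('scene',) [608.6 130.5] -19.712843324862362
[[ 0.7  0.6  0.6 -2.2 -0. ]
 [ 0.7  0.9 -0.6  0.7 -1.9]]
('top', 'scene') [608.1 131. ] -19.64537428345329
[[-0.2  0.6 -1.6 -1.6  0.3  1.1  1.3  1.1  1.3 -1.6  0.6  0.4 -2.7]
 [-0.4  0.7  0.  -2.   1.4  2.2  0.1  0.4 -1.2  0.1 -2.4  8.2 -2.9]]
finger proj [[492.  312.7]] [[252.4  51.5]]
```

```bash
python3 - <<'E'
from h import *
np.set_printoptions(precision=0,suppress=True)
for n in("top","scene"):
    z=np.load(n+"0.npz");D=depthpts(n,z["dep"])
    m=(z["dep"]>0)&(D[...,2]>120)&(D[...,2]<600)&(D[...,0]>80)&(D[...,0]<800)&(D[...,1]>-750)&(D[...,1]<-250)
    k,l,st,ce=cv2.connectedComponentsWithStats(m.astype(np.uint8))
    for i in range(1,k):
        if st[i,4]>15:
            q=D[l==i];print(n,st[i],"min",q.min(0),"max",q.max(0))
    for lo,hi in((130,230),(230,330),(330,400),(400,460),(460,600)):
        q=D[m&(D[...,2]>lo)&(D[...,2]<hi)&(D[...,1]>-560)]
        if len(q):print(n,lo,hi,"x",np.percentile(q[:,0],[1,99]),"y",np.percentile(q[:,1],[1,99]),len(q))
E
```

```text
top [ 402  184   98  100 3226] min [ 268. -579.  122.] max [ 595. -356.  451.]
top [ 464  293   96   42 1599] min [ 114. -688.  300.] max [ 230. -500.  600.]
top 130 230 x [380. 548.] y [-458. -379.] 81
top 230 330 x [141. 585.] y [-551. -362.] 1201
top 330 400 x [120. 556.] y [-559. -371.] 1767
top 400 460 x [270. 380.] y [-559. -462.] 580
top 460 600 x [169. 201.] y [-560. -516.] 127
scene [ 185    0   92  160 4924] min [ 117. -698.  121.] max [ 600. -358.  514.]
scene 130 230 x [371. 558.] y [-463. -379.] 274
scene 230 330 x [133. 594.] y [-549. -362.] 1537
scene 330 400 x [131. 565.] y [-559. -372.] 1557
scene 400 460 x [274. 370.] y [-559. -465.] 410
```

Call:
step_arm(series=[[0.7,-3,0,0,0,0],[0.7,-4,0,0,0,0],[0.8,-4.5,0,0,0,0],[0.8,-4.5,0,0,0,0],[0.7,-4,0,0,0,0]], fingers=-1)

```text
time_s: 0.72
position: [152.0, -393.5, 300.1]
ee_rot: [[0.962, 0.274, -0.0], [0.274, -0.962, 0.002], [0.0, -0.002, -1.0]]
force: [0.9, -0.3, -0.0]
gripper_width: 88.0
```

```bash
cat > g.py <<'E'
from h import *
np.set_printoptions(precision=2,suppress=True)
def go(tgt,yaw_y,tilt=0,n=1):
    """remaining move in tool axes: tgt pos mm; yaw_y = heading (deg) of tool y; tilt about tool x"""
    from scipy.spatial.transform import Rotation as Q
    s=manip.read_state();p=np.array(s["position"]);M=np.array(s["ee_rot"])
    a=np.radians(yaw_y);y=np.array([np.cos(a),np.sin(a),0]);z=np.array([0,0,-1.]);x=np.cross(y,z)
    G=np.c_[x,y,z]@Q.from_euler('x',tilt,degrees=True).as_matrix()
    print("t",s["time_s"],"pos",p,"y-heading",np.degrees(np.arctan2(M[1,1],M[0,1])),"F",s["force"],"w",s["gripper_width"],"q",s["qpos"])
    print("tool shift cm",M.T@(np.array(tgt)-p)/10,"turn deg",np.degrees(Q.from_matrix(M.T@G).as_rotvec()))
E
python3 -c "
from g import *
go((300,-290,302),-55)"
```

```text
t 0.725 pos [ 152.03 -393.49  300.09] y-heading -74.09163789761345 F [ 0.93 -0.25 -0.03] w 88.00865888241528 q [ 1.23  0.44 -0.2   2.15  0.16  0.57 -0.38]
tool shift cm [17.07 -5.9  -0.17] turn deg [ -0.13  -0.04 -19.09]
```

Call:
step_arm(series=[[3.4,-1.2,0,0,0,-4],[3.5,-0.9,0,0,0,-4],[3.5,-0.7,0,0,0,-4],[3.6,-0.4,0,0,0,-4],[3.6,-0.2,0,0,0,-3],[3.2,-1.6,0,0,0,-4],[3.3,-1.4,0,0,0,-4],[3.4,-1.2,0,0,0,-4],[3.5,-0.9,0,0,0,-4],[3.5,-0.6,0,0,0,-4],[3.5,-0.4,0,0,0,-4]])

```text
time_s: 2.1
position: [403.8, -89.2, 299.7]
ee_rot: [[0.5, 0.866, -0.004], [0.866, -0.5, 0.005], [0.002, -0.006, -1.0]]
force: [-0.1, -1.4, 0.0]
gripper_width: 88.2
```

```bash
python3 -c "
from g import *
go((608.2,131,200),-19.6)"
```

```text
t 2.1 pos [403.84 -89.19 299.71] y-heading -29.996013507776112 F [-0.13 -1.4   0.04] w 88.23095515092233 q [ 0.37  0.45 -0.38  2.16  0.29  0.58 -0.74]
tool shift cm [29.26  6.75 10.  ] turn deg [ -0.33  -0.16 -10.4 ]
```

Call:
step_arm(series=[[3.6,0.8,0.8,0,0,-1.3],[3.6,0.9,1.0,0,0,-1.3],[3.6,1.0,1.3,0,0,-1.3],[3.6,1.1,1.3,0,0,-1.3],[3.6,1.2,1.4,0,0,-1.3],[3.6,1.3,1.4,0,0,-1.3],[3.6,1.3,1.4,0,0,-1.3],[3.5,1.4,1.4,0,0,-1.3],[0,0,0,0,0,0]])

```text
time_s: 3.22
position: [612.4, 142.7, 193.5]
ee_rot: [[0.326, 0.945, -0.008], [0.945, -0.326, 0.004], [0.001, -0.009, -1.0]]
force: [-0.1, 0.3, 0.4]
gripper_width: 88.3
```

```bash
python3 -c "
from g import *
go((608.2,131,99),-19.6)
snap('scene','s1');snap('top','t1')"
python3 - <<'E'
import cv2
for f,x,y,o in(("s1",220,200,"e1"),("t1",200,130,"e2")):
    i=cv2.imread(f"pics/{f}.png")[y:y+130,x:x+140];cv2.imwrite(f"pics/{o}.png",cv2.resize(i,None,fx=4,fy=4,interpolation=2))
E
```

```text
t 3.225 pos [612.43 142.75 193.54] y-heading -19.045657069282417 F [-0.13  0.33  0.44] w 88.30311006974445 q [-0.12  0.85 -0.33  1.63  0.37  0.73 -0.96]
tool shift cm [-1.26  0.07  9.45] turn deg [-0.51 -0.07  0.55]
```

View pics/e1.png

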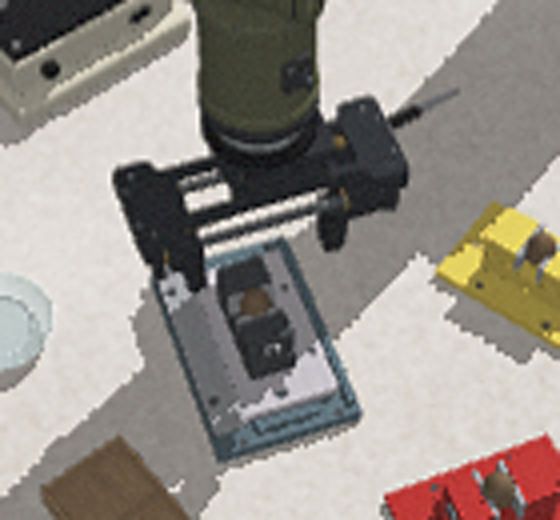

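View pics/e2.png

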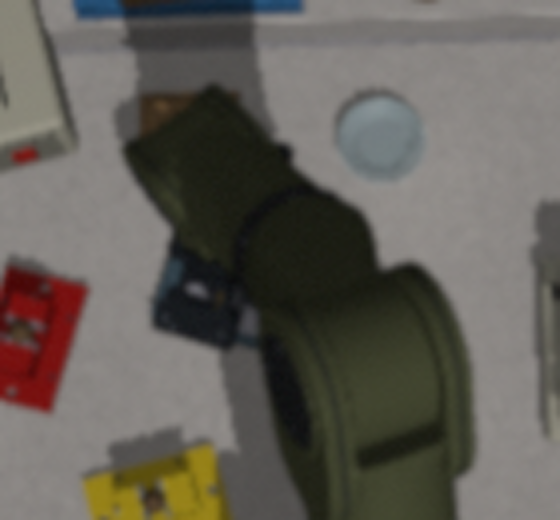

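Call:
step_arm(series=[[-1.2,0.1,0,-0.5,0,0.5],[0,0,2,0,0,0],[0,0,2,0,0,0],[0,0,2,0,0,0],[0,0,1,0,0,0],[0,0,0,0,0,0]])

```text
time_s: 4.08
position: [606.0, 113.9, 126.6]
ee_rot: [[0.35, 0.937, 0.002], [0.937, -0.35, -0.011], [-0.01, 0.005, -1.0]]
force: [0.9, 0.0, 0.8]
gripper_width: 88.1
```

```bash
python3 -c "
from g import *
go((608.2,131,99),-19.6)
snap('scene','s2')"
python3 - <<'E'
import cv2
for f,x,y,o in(("s2",235,215,"e3"),):
    i=cv2.imread(f"pics/{f}.png")[y:y+105,x:x+95];cv2.imwrite(f"pics/{o}.png",cv2.resize(i,None,fx=7,fy=5.7*7/5.7*0+5.6,interpolation=2) if 0 else cv2.resize(i,None,fx=5.7,fy=5.7,interpolation=2))
E
```

```text
t 4.075 pos [605.99 113.88 126.61] y-heading -20.464810517329987 F [0.91 0.01 0.84] w 88.05520737229098 q [-0.12  0.93 -0.27  1.71  0.42  0.57 -1.  ]
tool shift cm [ 1.71 -0.41  2.74] turn deg [ 0.3   0.55 -0.87]
```

View pics/e3.png

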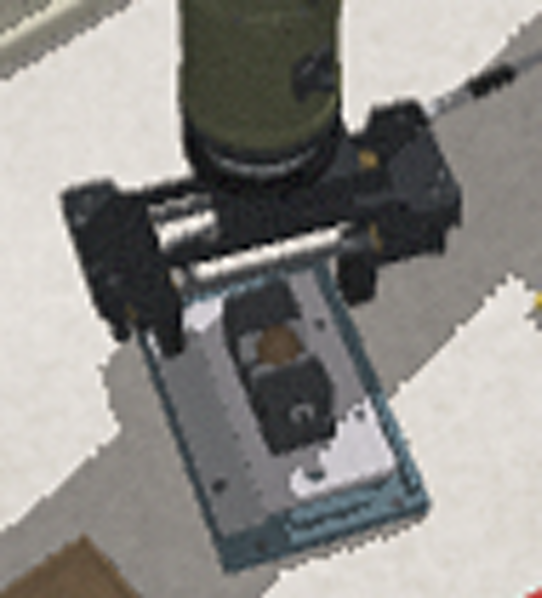

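Call:
step_arm(series=[[0,0,0,0,0,0],[0,0,0,0,0,0]])

```text
time_s: 4.38
position: [607.1, 113.9, 128.6]
ee_rot: [[0.35, 0.937, 0.005], [0.937, -0.35, -0.01], [-0.008, 0.008, -1.0]]
force: [0.2, -0.8, 0.5]
gripper_width: 87.8
```

```bash
python3 -c "
from g import *
go((608.2,131,120),-19.6)"
```

```text
t 4.375 pos [607.06 113.86 128.62] y-heading -20.495283582977827 F [ 0.23 -0.77  0.49] w 87.79641489692219 q [-0.12  0.92 -0.27  1.71  0.42  0.57 -1.  ]
tool shift cm [ 1.65 -0.5   0.85] turn deg [ 0.47  0.45 -0.9 ]
```

Call:
step_arm(series=[[0.8,-0.2,0.3,0.4,0.4,-0.8],[0.8,-0.2,0.4,0,0,0],[0,0,0,0,0,0],[0,0,0,0,0,0]])

```text
time_s: 4.88
position: [609.2, 132.6, 121.5]
ee_rot: [[0.335, 0.942, 0.001], [0.942, -0.335, 0.001], [0.001, 0.001, -1.0]]
force: [0.8, -0.2, 0.0]
gripper_width: 88.1
```

```bash
python3 -c "
from g import *
go((608.2,131,99),-19.6)"
```

```text
t 4.875 pos [609.17 132.56 121.47] y-heading -19.571556353961963 F [ 0.8  -0.18  0.02] w 88.12010552469324 q [-0.14  0.94 -0.28  1.69  0.42  0.57 -1.  ]
tool shift cm [-0.18 -0.04  2.25] turn deg [ 0.06 -0.06  0.03]
```

Orientation is right. I'll correct the xy offset and come down to z≈99, so the tips are at 35, above the lip's top at 30.

Call:
step_arm(series=[[-0.1,0,0.5,0,0,0],[0,0,0.6,0,0,0],[0,0,0.6,0,0,0],[0,0,0.4,0,0,0],[0,0,0,0,0,0],[0,0,0,0,0,0]])

```text
time_s: 5.62
position: [608.6, 130.8, 98.5]
ee_rot: [[0.336, 0.942, 0.0], [0.942, -0.336, -0.0], [-0.0, 0.001, -1.0]]
force: [0.3, 0.0, 1.3]
gripper_width: 88.0
```

```bash
python3 -c "
from g import *
go((608.2,131,99),-19.6)
snap('scene','s3')"
python3 - <<'E'
import cv2
for f,x,y,o in(("s3",235,225,"e4"),):
    i=cv2.imread(f"pics/{f}.png")[y:y+95,x:x+95];cv2.imwrite(f"pics/{o}.png",cv2.resize(i,None,fx=6,fy=6,interpolation=2))
E
```

```text
t 5.625 pos [608.58 130.76  98.48] y-heading -19.614221387537274 F [0.33 0.03 1.32] w 87.96969903268278 q [-0.14  0.97 -0.26  1.69  0.43  0.53 -1.01]
tool shift cm [ 0.01 -0.04 -0.05] turn deg [ 0.03  0.01 -0.01]
```

View pics/e4.png

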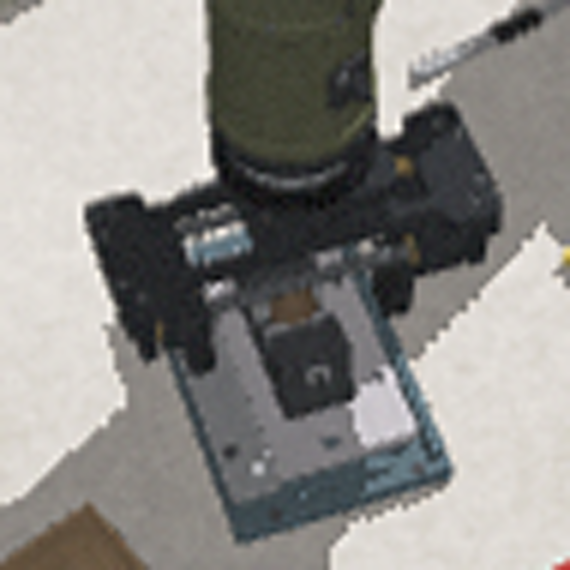

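Both fingers straddle the vise at its middle and there's no contact. Closing now.

Call:
step_arm(series=[[0,0,0,0,0,0],[0,0,0,0,0,0],[0,0,0,0,0,0],[0,0,0,0,0,0],[0,0,0,0,0,0],[0,0,0,0,0,0]], fingers=1)

```text
time_s: 6.42
position: [609.1, 130.8, 99.1]
ee_rot: [[0.336, 0.942, 0.002], [0.942, -0.336, 0.0], [0.001, 0.002, -1.0]]
force: [1.3, -0.7, 0.3]
gripper_width: 35.6
```

```bash
python3 -c "
from g import *
go((608.2,131,99),-19.6)"
```

```text
t 6.425 pos [609.07 130.79  99.1 ] y-heading -19.62091630108801 F [ 1.3  -0.72  0.33] w 35.61814667718528 q [-0.14  0.97 -0.26  1.69  0.43  0.53 -1.01]
tool shift cm [-0.01 -0.09  0.01] turn deg [ 0.1  -0.04 -0.02]
```

Call:
step_arm(series=[[0,0.18,-0.12,1.4,0,0],[0,0.18,-0.12,1.4,0,0],[0,0,0,0,0,0]])

```text
time_s: 6.8
position: [612.5, 129.4, 100.9]
ee_rot: [[0.335, 0.941, -0.045], [0.942, -0.335, 0.016], [0.0, -0.048, -0.999]]
force: [0.6, -0.3, -0.1]
gripper_width: 35.2
```

```bash
cat > k.py <<'E'
from g import *
P0=np.array([609.07,130.79,99.1])
def chk():
    s=manip.read_state();M=np.array(s["ee_rot"]);p=np.array(s["position"])
    a=np.radians(-19.62);bx=np.array([np.cos(a),np.sin(a),0]);by=np.array([-np.sin(a),np.cos(a),0]);bz=np.array([0,0,1.]);B=np.c_[bx,by,bz]
    Tr=np.c_[by,bx,-bz]
    def bl(c): # carrier-frame point -> block frame, nominal
        t=np.array([c[1],c[0],87.1-c[2]]);return B.T@(p+M@t-P0)+[0,0,99.1]
    print("t",s["time_s"],"F",B.T@np.array(s["force"]),"tilt",np.degrees(np.arcsin(M[:,1]@-bz)),"roll",np.degrees(np.arcsin(M[:,0]@bz)),"w",s["gripper_width"])
    for n,c in dict(back=(42,0,0),backtop=(42,0,8),front=(-42,0,0),ctr=(0,0,0),ya=(0,65,0),yb=(0,-65,0)).items(): print(n,bl(c))
E
python3 -c "
from k import *
chk()"
```

```text
t 6.8 F [ 0.7  -0.1  -0.14] tilt 2.7681696675673333 roll 0.008733002546270883 w 35.233474347324176
back [41.45 -0.15 11.89]
backtop [41.84 -0.15 19.88]
front [-42.45  -0.2   15.94]
ctr [-0.5  -0.17 13.91]
ya [-0.53 64.83 13.92]
yb [ -0.46 -65.17  13.9 ]
```

Call:
step_arm(series=[[0,0.18,-0.13,1.4,0,0],[0,0.18,-0.13,1.4,0,0],[0,0.18,-0.13,1.4,0,0],[0,0.18,-0.13,1.4,0,0],[0,0,0,0,0,0]])

```text
time_s: 7.42
position: [619.1, 126.6, 104.1]
ee_rot: [[0.334, 0.932, -0.138], [0.943, -0.331, 0.047], [-0.001, -0.146, -0.989]]
force: [0.3, -0.6, 0.7]
gripper_width: 35.5
```

```bash
python3 -c "
from k import *
chk()
snap('scene','s4')"
python3 - <<'E'
import cv2
for f,x,y,o in(("s4",235,225,"e5"),):
    i=cv2.imread(f"pics/{f}.png")[y:y+95,x:x+95];cv2.imwrite(f"pics/{o}.png",cv2.resize(i,None,fx=6,fy=6,interpolation=2))
E
```

```text
t 7.425 F [ 0.43 -0.44  0.72] tilt 8.388868158203675 roll -0.08036082933838531 w 35.4855794748114
back [39.76 -0.68 11.84]
backtop [40.93 -0.67 19.75]
front [-43.34  -0.82  24.09]
ctr [-1.79 -0.75 17.96]
ya [-1.92 64.25 17.87]
yb [ -1.67 -65.75  18.06]
```

View pics/e5.png

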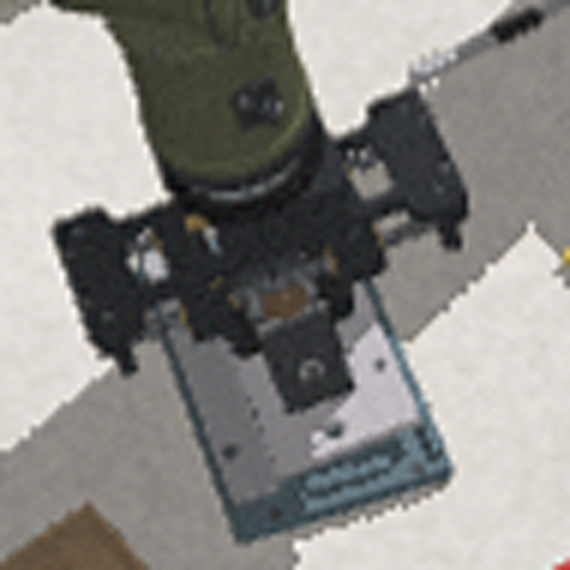

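Call:
step_arm(series=[[0,-0.2,-0.08,0,0,0],[0,-0.4,0.05,0,0,0],[0,-0.4,0.05,0,0,0],[0,-0.4,0.05,0,0,0],[0,0,0,0,0,0]])

```text
time_s: 8.1
position: [602.6, 132.1, 104.5]
ee_rot: [[0.332, 0.933, -0.141], [0.943, -0.328, 0.046], [-0.004, -0.148, -0.989]]
force: [-0.1, 0.2, -3.5]
gripper_width: 35.6
```

```bash
python3 -c "
from k import *
chk()"
```

```text
t 8.1 F [-0.16  0.11 -3.46] tilt 8.513909772034614 roll -0.21905616123518798 w 35.626173312945305
back [22.11 -1.18 12.1 ]
backtop [23.3  -1.15 20.02]
front [-60.96  -1.51  24.54]
ctr [-19.43  -1.35  18.32]
ya [-19.72  63.65  18.07]
yb [-19.13 -66.35  18.57]
```

Call:
step_arm(series=[[0.1,-0.35,0,0,0,0],[0,-0.2,-0.3,0,0,0],[0,-0.1,-1,0,0,0],[0,-0.2,-1.5,0,0,0],[0,-0.2,-1.5,0,0,0],[0,0,0,0,0,0]])

```text
time_s: 8.85
position: [599.9, 134.7, 152.8]
ee_rot: [[0.332, 0.933, -0.138], [0.943, -0.329, 0.046], [-0.003, -0.146, -0.989]]
force: [0.2, -0.2, -4.4]
gripper_width: 35.4
```

```bash
python3 -c "
from k import *
chk()
go((600,135,220),-19.6)
snap('scene','s5')"
python3 - <<'E'
import cv2
for f,x,y,o in(("s5",215,205,"e6"),):
    i=cv2.imread(f"pics/{f}.png")[y:y+115,x:x+115];cv2.imwrite(f"pics/{o}.png",cv2.resize(i,None,fx=5,fy=5,interpolation=2))
E
```

```text
t 8.85 F [ 0.24 -0.08 -4.35] tilt 8.381664512433359 roll -0.1471222390950826 w 35.43604359305208
back [18.91  0.45 60.56]
backtop [20.08  0.47 68.47]
front [-64.19   0.15  72.8 ]
ctr [-22.64   0.3   66.68]
ya [-22.9   65.3   66.51]
yb [-22.38 -64.7   66.84]
t 8.85 pos [599.89 134.66 152.85] y-heading -19.414009332477963 F [ 0.2  -0.16 -4.35] w 35.43604359305208 q [-0.05  0.94 -0.4   1.6   0.32  0.8  -0.9 ]
tool shift cm [ 0.02 -0.98 -6.64] turn deg [-8.38  0.16  0.2 ]
```

View pics/e6.png

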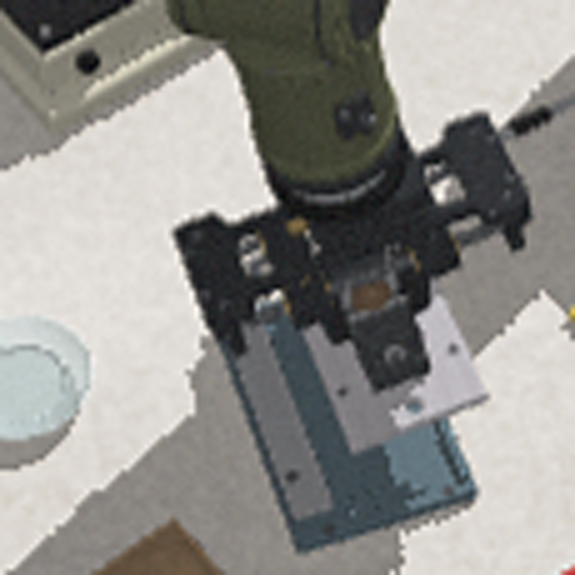

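Call:
step_arm(series=[[0,-0.3,-2,-2,0,0],[0,-0.3,-2,-2,0,0],[0,-0.3,-2,-2,0,0],[0,0,-1,-2.3,0,0],[0,0,0,0,0,0]])

```text
time_s: 9.52
position: [595.9, 134.3, 222.0]
ee_rot: [[0.332, 0.943, -0.005], [0.943, -0.332, -0.006], [-0.007, -0.003, -1.0]]
force: [-0.2, -0.1, -4.3]
gripper_width: 35.6
```

Call:
step_arm(series=[[-1.8,0.3,0,0,0,3.5],[-3.6,0.9,0,0,0,7],[-3.3,1.4,0,0,0,7],[-3.1,1.8,0,0,0,7],[-2.8,2.2,0,0,0,7],[-2.5,2.5,0,0,0,7],[0,0,0,0,0,0]])

```text
time_s: 10.4
position: [562.2, -79.5, 217.0]
ee_rot: [[0.871, 0.491, -0.02], [0.491, -0.871, -0.012], [-0.023, 0.001, -1.0]]
force: [-0.1, 0.6, -3.3]
gripper_width: 35.6
```

```bash
python3 -c "
from g import *
go((541.7,-225,220),-90.7)"
```

```text
t 10.4 pos [562.21 -79.48 216.99] y-heading -60.594792993820924 F [-0.11  0.62 -3.32] w 35.576231347313566 q [ 0.15  0.74 -0.17  1.81  0.22  0.64 -1.21]
tool shift cm [-8.94 11.67 -0.08] turn deg [ 0.39  1.29 30.1 ]
```

Call:
step_arm(series=[[-1.7,2.1,0,0.2,0.6,6],[-1.4,2.3,0,0.2,0.6,6],[-1.1,2.4,0,0,0,6],[-0.9,2.5,0,0,0,5],[-0.5,2.2,0,0,0,4],[0,0,0,0,0,0],[0,0,0,0,0,0]])

```text
time_s: 11.28
position: [541.2, -212.7, 214.3]
ee_rot: [[1.0, 0.019, -0.008], [0.019, -1.0, 0.007], [-0.007, -0.007, -1.0]]
force: [0.8, 1.1, -4.0]
gripper_width: 35.3
```

```bash
python3 -c "
from g import *
go((541.7,-225,200),-90.7)"
```

```text
t 11.275 pos [ 541.17 -212.7   214.33] y-heading -88.9222911635706 F [ 0.79  1.12 -4.05] w 35.29519261614721 q [ 0.34  0.75 -0.08  1.78  0.09  0.63 -1.34]
tool shift cm [0.04 1.24 1.42] turn deg [-0.39  0.43  1.78]
```

Call:
step_arm(series=[[0,0.6,0.5,-0.4,0.4,1],[0,0.6,1,0,0,0.8],[0,0,1,0,0,0],[0,0,0.6,0,0,0],[0,0,0,0,0,0],[0,0,0,0,0,0]])

```text
time_s: 12.02
position: [541.9, -221.9, 180.3]
ee_rot: [[1.0, -0.009, -0.001], [-0.009, -1.0, 0.002], [-0.001, -0.002, -1.0]]
force: [-0.2, 0.3, -5.1]
gripper_width: 35.6
```

```bash
python3 - <<'E'
from g import *
go((541.7,-225,182),-90.7)
snap('scene','s6');snap('top','t6')
for f,x,y,o in(("s6",175,125,"f1"),("t6",310,170,"f2")):
    i=cv2.imread(f"pics/{f}.png")[y:y+110,x:x+130];cv2.imwrite(f"pics/{o}.png",cv2.resize(i,None,fx=5.4,fy=5.4,interpolation=2))
E
```

```text
t 12.025 pos [ 541.94 -221.94  180.3 ] y-heading -90.53662585382241 F [-0.22  0.35 -5.1 ] w 35.62220970526238 q [ 0.35  0.8  -0.07  1.79  0.09  0.55 -1.35]
tool shift cm [-0.02  0.31 -0.17] turn deg [-0.13  0.06  0.16]
```

View pics/f1.png

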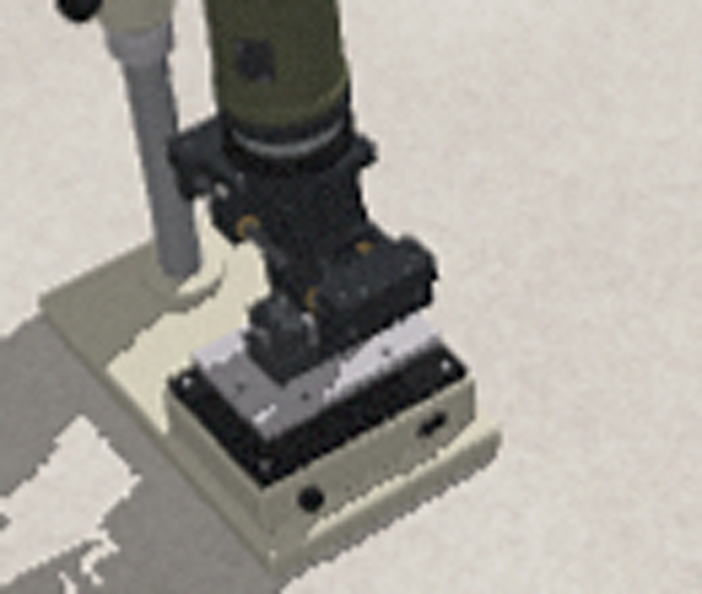

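View pics/f2.png

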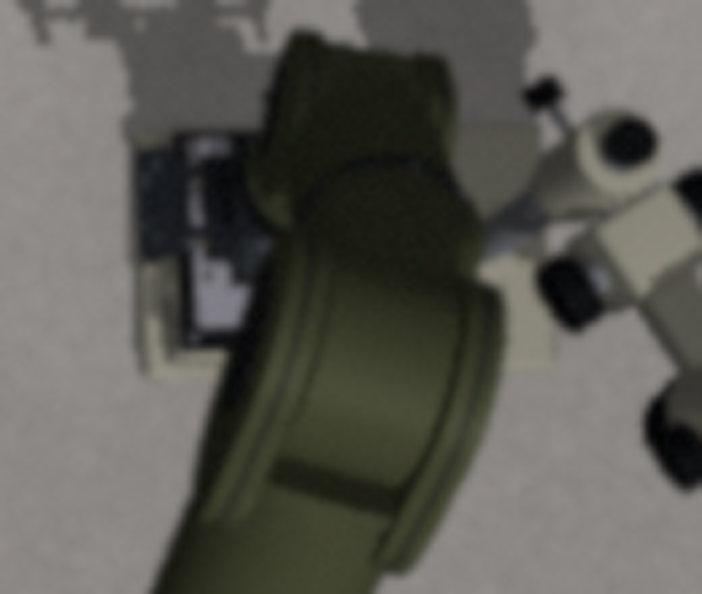

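```bash
python3 - <<'E'
from g import *
s=manip.read_state();p=np.array(s["position"]);M=np.array(s["ee_rot"])
def car(c): return p+M@np.array([c[1],c[0],87.1-c[2]])
i=cv2.resize(cv2.imread("pics/s6.png")[170:220,190:270],None,fx=9,fy=9,interpolation=cv2.INTER_CUBIC)
cv2.imwrite("pics/f3.png",i)
j=i.copy()
for n,c in dict(c1=(42,65,8),c2=(-42,65,8),c3=(-42,-65,8),ha=(0,54,8),v1=(18,39,8),v2=(-18,39,8),c2b=(-42,65,0)).items():
    w=car(c);q=proj("scene",[w])[0];e=(q-[190,170]+.5)*9;print(n,w,q,e);cv2.drawMarker(j,(int(e[0]),int(e[1])),(0,0,255),0,12,1)
cv2.imwrite("pics/f4.png",j)
E
```

```text
c1 [ 606.5  -264.47  101.23] [210.25 189.76] [186.75 182.3 ]
c2 [ 607.29 -180.48  101.41] [223.99 204.32] [310.43 313.4 ]
c3 [ 477.3  -179.25  101.51] [256.43 186.31] [602.41 151.32]
ha [ 595.89 -222.37  101.33] [219.82 195.4 ] [272.92 233.1 ]
v1 [ 580.73 -240.23  101.3 ] [220.68 190.28] [280.63 186.98]
v2 [ 581.07 -204.23  101.38] [226.62 196.43] [334.04 242.36]
c2b [ 607.28 -180.46   93.41] [224.26 205.96] [312.85 328.18]
```

View pics/f3.png

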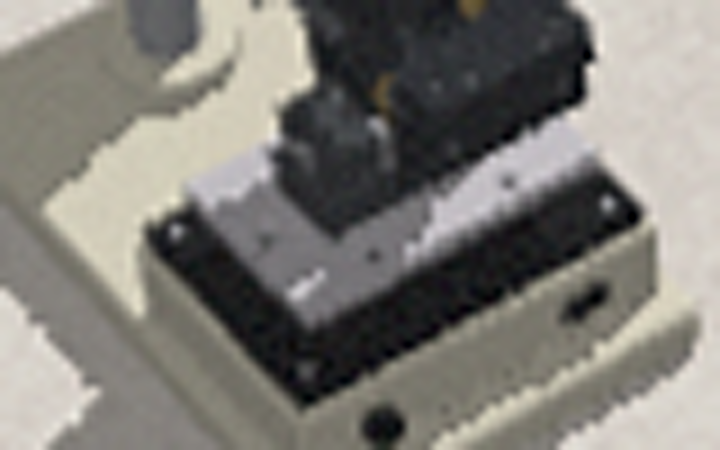

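View pics/f4.png

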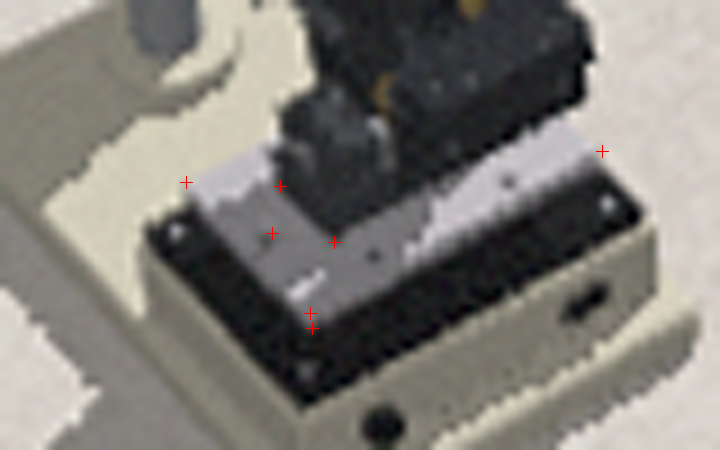

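```bash
python3 - <<'E'
from g import *
z=np.load("s6.npz");D=depthpts("scene",z["dep"])
for uv in((215,192),(225,198),(245,186),(232,199)): print(uv,D[uv[1],uv[0]])
f=lambda x,y:(190+x/9-.5,170+y/9-.5)
im=z["im"].astype(float).mean(2);print(im[193:200,214:224].astype(int))
for nm,e,zz in(("hole",f(265,241),101.3),("c1",f(185,188),101.3),("c2",f(312,318),101.3),("c3",f(602,157),101.3),("vise near corner",f(335,240),101.3)): print(nm,onplane("scene",[e],zz)[0])
print("pins in scene at z84 tip check");
z0=np.load("scene0.npz")["im"].astype(float).mean(2)
print(z0[192:206,214:225].astype(int));print(z0[178:191,241:252].astype(int))
E
```

```text
(215, 192) [ 599.73 -245.78  101.08]
(225, 198) [ 588.79 -202.41  100.56]
(245, 186) [ 507.83 -202.17  104.64]
(232, 199) [ 574.08 -182.92  102.02]
[[115 112 115 119 116 120 116 121 116  74]
 [116 122 118 117 118 127 124 118 120 118]
 [108 116 123 120 114 121 121 118 123 122]
 [ 60 107 120 120 105  82  99 113 116 118]
 [ 33  67 107 119 116  88 111 119 119 122]
 [ 19  28  78 107 102 113 120 117 118 117]
 [ 27  28  37  75 107 118 120 119 117 115]]
hole [ 600.33 -220.91  101.3 ]
c1 [ 608.62 -262.34  101.3 ]
c2 [ 608.05 -178.34  101.3 ]
c3 [ 479.05 -177.14  101.3 ]
vise near corner [ 580.1  -205.05  101.3 ]
pins in scene at z84 tip check
[[ 33  28  34  40  31  30  34  30  36  34  36]
 [ 37  40  28  35  35  38  35  42  32  32  39]
 [ 33  35  35  30  31  33  34  35  34  30  37]
 [ 29  31  32  35  31  32  36  32  39  36  31]
 [ 35  36  40  31  35  34  34  33  27  37  34]
 [ 32  39  38  34  35  36  25  38  35  35  37]
 [ 32  32  38  39  28 103  94  40  29  34  34]
 [ 40  32  35  31  37 107 111  63  34  35  37]
 [ 37  37  38  31  33  97  98  85  44  32  36]
 [ 32  36  23  33  36  88 100  68  38  30  36]
 [ 30  34  39  39  27  47  56  36  34  35  33]
 [ 25  33  33  22  27  23  33  31  43  34  35]
 [ 32  34  31  36  34  41  28  36  33  38  36]
 [ 51  34  23  35  37  33  32  34  31  38  37]]
[[ 40  96  62  31  62 145 205 203 204 206 207]
 [ 33  52  40  36  27  63 144 201 206 204 203]
 [ 33  33  36  36  36  26  60 142 206 207 205]
 [ 37  35  38  27  34  31  30  63 122 209 206]
 [ 36  33  34  34  36  31  31  24  37 126 204]
 [ 38  38  31  36  23  60  30  33  22  39 122]
 [ 35  35  26  31  72 123  88  41  33  34  40]
 [ 36  38  35  35  75 113  94  39  33  38  28]
 [ 30  29  33  30  62 101  85  41  30  35  29]
 [ 34  35  40  37  43  86  75  40  33  32  36]
 [ 28  35  31  29  18  44  42  38  26  37  34]
 [ 29  38  33  31  33  35  41  38  31  42  29]
 [ 34  31  36  31  29  31  36  34  32  31  35]]
```

```bash
python3 - <<'E'
from g import *
cd=np.array([.49,.87])
for x,y in((595,-225.5),(487.5,-224),(597,-226),(489,-224.5)):
    a=proj("scene",[[x,y,84],[x-1.5*cd[0],y-1.5*cd[1],84],[x+4*cd[0],y+4*cd[1],70],[x,y,77]]);print(x,y,a.ravel())
for x,y in((594.5,-226),(487,-225)): print("top",proj("top",[[x,y,84],[x,y,77],[x-4,y,70]]).ravel())
im=np.load("top0.npz")["im"].astype(float).mean(2)
print(im[195:204,352:362].astype(int));print(im[224:233,353:363].astype(int))
E
```

```text
595 -225.5 [220.13 198.29 220.1  197.97 220.69 201.98 220.37 199.71]
487.5 -224 [246.57 183.98 246.52 183.67 246.98 187.65 246.71 185.41]
597 -226 [219.54 198.48 219.51 198.16 220.11 202.18 219.78 199.9 ]
489 -224.5 [246.13 184.1  246.08 183.79 246.54 187.76 246.27 185.52]
top [356.76 199.18 356.48 199.56 356.26 200.98]
top [358.2  227.72 357.9  227.99 357.67 229.32]
[[20 21 19 19 20 19 20 19 19 20]
 [15 15 13 14 14 14 16 16 15 12]
 [16 13 14 12 18 17 16 14 12 15]
 [14 13 14 21 35 37 28 13 13 13]
 [12 15 17 35 55 58 39 20 15 15]
 [11 13 17 36 55 54 38 20 16 15]
 [15 15 17 26 35 34 23 16 18 16]
 [15 15 13 16 20 16 14 17 15 14]
 [12 16 16 12 15 15 14 16 13 16]]
[[19 15 12 17 14 17 18 16 14 16]
 [14 13 16 10 13 14 16 16 15 13]
 [16 16 14 14 22 28 22 19 17 15]
 [15 17 17 23 43 54 42 23 14 14]
 [14 13 15 30 54 64 48 27 15 18]
 [15 15 15 26 44 51 39 22 15 15]
 [14 14 16 18 24 26 22 17 17 17]
 [12 15 15 16 16 18 14 15 16 14]
 [16 16 15 15 15 17 15 17 15 14]]
```

Call:
step_arm(series=[[0,0.17,0,-0.1,0.1,0.2],[0,0.15,0.3,0,0,0],[0,0,0.3,0,0,0],[0,0,0,0,0,0],[0,0,0,0,0,0]])

```text
time_s: 12.75
position: [542.2, -225.7, 174.6]
ee_rot: [[1.0, -0.013, 0.002], [-0.013, -1.0, -0.0], [0.002, 0.0, -1.0]]
force: [-0.4, -0.0, -4.2]
gripper_width: 35.8
```

```bash
python3 - <<'E'
from g import *
go((541.8,-225.3,165),-90.7)
E
```

```text
t 12.75 pos [ 542.17 -225.66  174.61] y-heading -90.77224768222645 F [-0.42 -0.01 -4.2 ] w 35.7524031972861 q [ 0.35  0.81 -0.06  1.79  0.09  0.54 -1.35]
tool shift cm [-0.04 -0.04  0.96] turn deg [ 0.01 -0.12 -0.07]
```

Aligned to within 0.4 mm of the estimate. Lowering slowly while watching the force.

Call:
step_arm(series=[[-0.03,-0.03,0.25,0,-0.1,0],[0,0,0.25,0,0,0],[0,0,0.2,0,0,0],[0,0,0,0,0,0]])

```text
time_s: 13.25
position: [541.7, -225.6, 167.2]
ee_rot: [[1.0, -0.014, 0.0], [-0.014, -1.0, -0.001], [0.0, 0.001, -1.0]]
force: [-0.1, -0.8, -4.5]
gripper_width: 35.4
```

```bash
python3 - <<'E'
from g import *
go((541.8,-225.3,157),-90.7)
s=manip.read_state();print(s["ft_torque"])
E
```

```text
t 13.25 pos [ 541.74 -225.61  167.15] y-heading -90.77901857591556 F [-0.08 -0.78 -4.46] w 35.413767445967366 q [ 0.35  0.83 -0.06  1.8   0.09  0.52 -1.35]
tool shift cm [ 0.01 -0.03  1.02] turn deg [ 0.04 -0.   -0.08]
[-0.06  0.05 -0.04]
```

Call:
step_arm(series=[[0,0,0.2,0,0,0],[0,0,0.2,0,0,0],[0,0,0,0,0,0]])

```text
time_s: 13.62
position: [541.6, -225.9, 162.9]
ee_rot: [[1.0, -0.014, -0.0], [-0.014, -1.0, -0.001], [-0.0, 0.001, -1.0]]
force: [-0.4, -1.2, -3.8]
gripper_width: 35.2
```

```bash
python3 - <<'E'
from g import *
go((541.8,-225.3,157),-90.7)
s=manip.read_state();print(s["ft_torque"])
E
```

```text
t 13.625 pos [ 541.6  -225.87  162.9 ] y-heading -90.799670503646 F [-0.38 -1.19 -3.78] w 35.18026558320772 q [ 0.35  0.83 -0.06  1.8   0.09  0.51 -1.35]
tool shift cm [ 0.02 -0.06  0.59] turn deg [ 0.05  0.01 -0.1 ]
[-0.03  0.09  0.  ]
```

Call:
step_arm(series=[[0,0,0.2,0,0,0],[0,0,0.15,0,0,0],[0,0,0,0,0,0]])

```text
time_s: 14.0
position: [541.6, -225.9, 159.1]
ee_rot: [[1.0, -0.014, -0.0], [-0.014, -1.0, -0.001], [-0.0, 0.001, -1.0]]
force: [-0.3, 0.1, -4.4]
gripper_width: 35.6
```

```bash
python3 - <<'E'
from g import *
go((541.8,-225.3,157),-90.7)
s=manip.read_state();print(s["ft_torque"])
E
```

```text
t 14.0 pos [ 541.6  -225.88  159.14] y-heading -90.80749826304931 F [-0.28  0.05 -4.35] w 35.602959869330256 q [ 0.35  0.84 -0.06  1.8   0.09  0.51 -1.35]
tool shift cm [ 0.02 -0.06  0.21] turn deg [ 0.05  0.01 -0.11]
[-0.08  0.05 -0.01]
```

Call:
step_arm(series=[[0,0,0.1,0,0,0],[0,0,0.1,0,0,0],[0,0,0,0,0,0]])

```text
time_s: 14.38
position: [541.6, -225.9, 157.1]
ee_rot: [[1.0, -0.014, -0.0], [-0.014, -1.0, -0.001], [-0.0, 0.001, -1.0]]
force: [0.1, -0.7, -3.5]
gripper_width: 35.5
```

```bash
python3 - <<'E'
from g import *
go((541.8,-225.3,157),-90.7)
s=manip.read_state();print(s["ft_torque"])
E
```

```text
t 14.375 pos [ 541.6  -225.92  157.11] y-heading -90.8078343536501 F [ 0.13 -0.7  -3.49] w 35.501083905685554 q [ 0.35  0.84 -0.06  1.8   0.09  0.5  -1.35]
tool shift cm [ 0.02 -0.06  0.01] turn deg [ 0.05  0.01 -0.11]
[-0.07  0.09 -0.02]
```

Nominally home, but the weight is still on the gripper. I'll press 1 mm more in small steps.

Call:
step_arm(series=[[0,0,0.06,0,0,0],[0,0,0.06,0,0,0],[0,0,0,0,0,0]])

```text
time_s: 14.75
position: [541.6, -225.9, 157.1]
ee_rot: [[1.0, -0.014, 0.0], [-0.014, -1.0, -0.001], [0.0, 0.001, -1.0]]
force: [-1.1, -1.1, -2.3]
gripper_width: 35.5
```

```bash
python3 - <<'E'
from g import *
go((541.8,-225.3,157),-90.7)
s=manip.read_state();print(s["ft_torque"])
snap('scene','s7')
i=cv2.resize(cv2.imread("pics/s7.png")[165:225,185:275],None,fx=8,fy=8,interpolation=cv2.INTER_CUBIC);cv2.imwrite("pics/f5.png",i)
E
```

```text
t 14.75 pos [ 541.58 -225.91  157.1 ] y-heading -90.80870956788563 F [-1.12 -1.13 -2.26] w 35.52084219287039 q [ 0.35  0.84 -0.06  1.8   0.09  0.5  -1.35]
tool shift cm [ 0.02 -0.06  0.01] turn deg [ 0.07 -0.02 -0.11]
[-0.02  0.21  0.01]
```

View pics/f5.png

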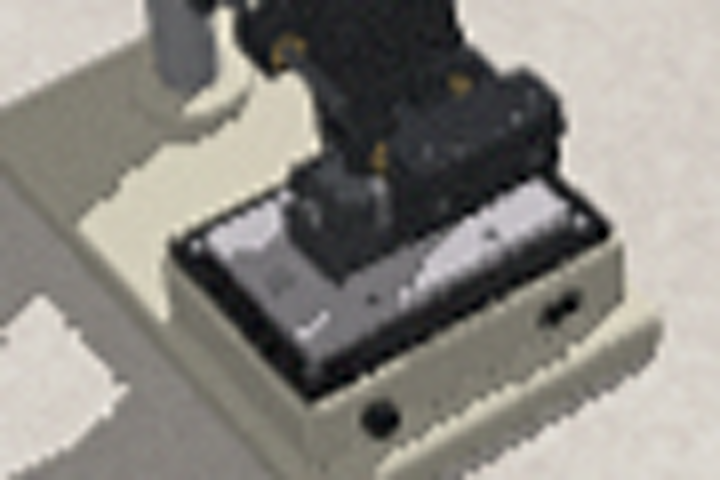

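Call:
step_arm(series=[[0,0,0,0,0,0],[0,0,0,0,0,0],[0,0,0,0,0,0],[0,0,0,0,0,0],[0,0,0,0,0,0]], fingers=-1)

```text
time_s: 15.42
position: [543.4, -225.8, 157.2]
ee_rot: [[1.0, -0.013, 0.004], [-0.013, -1.0, -0.002], [0.004, 0.002, -1.0]]
force: [0.4, -0.1, -0.6]
gripper_width: 83.4
```

Call:
step_arm(series=[[0,0,-1,0,0,0],[0,0,-2,0,0,0],[0,0,-3,0,0,0],[0,0,-3,0,0,0],[0,0,-3,0,0,0],[-1,-3,-1,0,0,0],[-1,-4,0,0,0,0],[-1,-4,0,0,0,0],[-1,-4,0,0,0,0],[-1,-4,0,0,0,0],[0,-4,0,0,0,0],[0,0,0,0,0,0],[0,0,0,0,0,0]])

```text
time_s: 17.05
position: [496.0, 10.4, 299.2]
ee_rot: [[1.0, -0.016, 0.016], [-0.016, -1.0, -0.003], [0.016, 0.003, -1.0]]
force: [0.0, -0.0, 0.1]
gripper_width: 88.2
```

```bash
python3 - <<'E'
from g import *
go((541.8,-225.3,157),-90.7)
snap('scene','s8');snap('top','t8')
i=cv2.resize(cv2.imread("pics/s8.png")[150:225,175:280],None,fx=7,fy=7,interpolation=cv2.INTER_CUBIC);cv2.imwrite("pics/f6.png",i)
E
```

```text
t 17.05 pos [496.01  10.39 299.18] y-heading -90.91315864158814 F [ 0.03 -0.04  0.14] w 88.19673607480274 q [-0.09  0.52 -0.04  1.97  0.04  0.64 -1.75]
tool shift cm [ 4.72 23.45 14.37] turn deg [ 0.18 -0.92 -0.21]
```

View pics/f6.png

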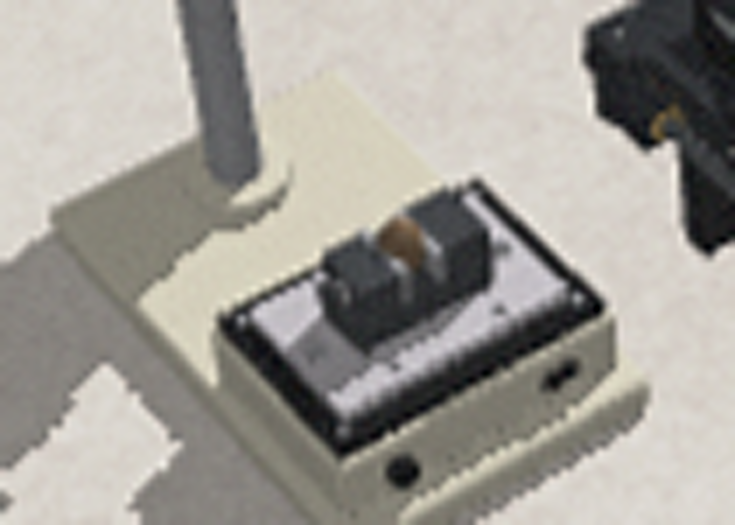

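View pics/t8.png

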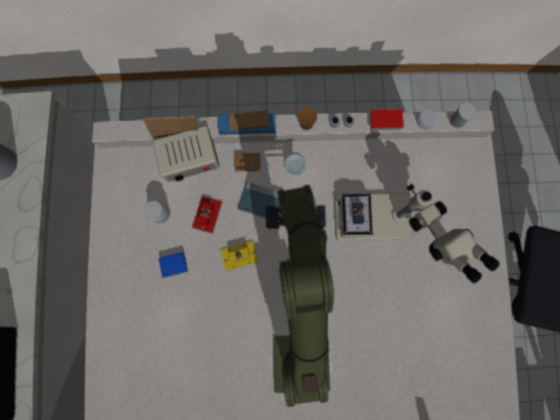

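```bash
python3 - <<'E'
from g import *
for n in("s8","t8"):
    cam="scene" if n[0]=="s" else "top";z=np.load(n+".npz");D=depthpts(cam,z["dep"]);im=z["im"].astype(int)
    m=(z["dep"]>0)&(np.abs(D[...,0]-541.8)<62)&(np.abs(D[...,1]+225.3)<39)&((np.abs(D[...,1]+225.3)>24)|(np.abs(D[...,0]-541.8)>44))&(im.sum(2)>(330 if cam=="scene" else 200))&(D[...,2]>60)&(D[...,2]<95)
    q=D[m];A=np.c_[q[:,:2]-[541.8,-225.3],np.ones(len(q))];c=np.linalg.lstsq(A,q[:,2],rcond=None)[0];print(n,"plate plane slopes",c[:2]*1000,"mrad z",c[2],len(q))
    msk=((im.sum(2)>(330 if cam=="scene" else 200))&(np.abs(D[...,0]-541.8)<75)&(np.abs(D[...,1]+225.3)<53)&(D[...,2]>60)).astype(np.uint8)
    msk=cv2.morphologyEx(msk,cv2.MORPH_OPEN,np.ones((3,3)))
    P=onplane(cam,cv2.findNonZero(msk).reshape(-1,2),78)[:,:2].astype(np.float32);print("rect",cv2.minAreaRect(P))
a=np.load("scene0.npz")["im"].astype(int);b=np.load("s8.npz")["im"].astype(int)
d=np.clip(np.abs(a-b).max(2),0,255).astype(np.uint8);cv2.imwrite("pics/diff.png",np.hstack([d]))
E
```

```text
s8 plate plane slopes [-1.48 -9.3 ] mrad z 78.61285083540282 246
rect ((543.490966796875, -223.6031951904297), (87.04473876953125, 131.0680694580078), 88.54468536376953)
t8 plate plane slopes [-12.59   0.64] mrad z 76.73023464676474 362
rect ((541.3010864257812, -224.41815185546875), (87.3973159790039, 132.80661010742188), 89.32672119140625)
```

View pics/diff.png

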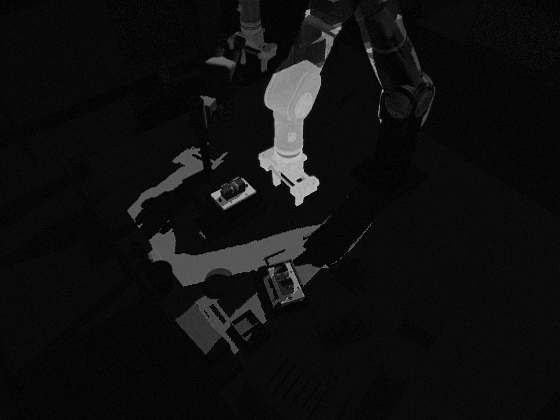

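The plate's top is about 78 mm high, as it should be when home. It is level and centred, and the image changes are only the arm, shadows and the carrier. Handing in.

```bash
python3 -c "
from rig import manip
print(manip.sign_off())"
```

```text
the job is handed in; nothing more can be done
None
```

The carrier is on the microscope stage, on both pins and released, and the job is handed in; no verdict was reported. I finished at about 17 s of the 43 s allowed.

- **Unloading:** I gripped the vise across its width, tilted the plate about 8.4° around its back edge, drew it out about 22 mm and lifted it clear. The wrist force never went above about 5 N, roughly the carrier's own weight, so I saw no sign of it being forced against the lip.
- **Placing:** I lowered it onto the pins in small steps while still holding it, until it rested on the stage with its underside reading 70.0 mm. The sideways force stayed around 1 N. Then I opened the gripper and backed away.

**Last checks:**
- **Height:** the plate's top measures 78.6 mm in the scene camera and 76.7 mm in the top camera, against 78 mm expected.
- **Centre:** it measures (543.5, -223.6) in the scene camera and (541.3, -224.4) in the top camera, against about (541.9, -225.3) for the stage. The two cameras differ by about 2 mm, which is the calibration's own accuracy.
- **Level:** the fitted slopes are up to 13 mrad, but the cameras disagree on the direction, so I take this as depth noise. The limit is 20 mrad.
- **Bench:** comparing scene-camera pictures from before and after shows no bystander moved, only the arm, shadows and the carrier. The robot is touching nothing.

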